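# Clamp a sander's handle barrel in the V-block

### The job

Take the aluminium sander handle barrel out of its plywood saddle and lay it gently in the V-block so that it is seated in the V and sticks out about equally at both ends, then swing the clamp strap right across it, up to its stop. The saddle frees only the barrel's middle and the V-block only its ends, so set the barrel down on the wooden rail and take it again by an end. Leave the other things on the table where they are.

Things in the scene. Friction and masses are not known exactly. Their poses are not given: they have to be found in the camera images.
- barrel_center (a point): Centre of the sander's handle barrel: a loose plain aluminium cylinder with thin dark rings, 170 mm long, 40 mm diameter, the same at both ends, about 0.25 kg. Its x axis runs along the barrel. At the start it lies in the plywood saddle, its centre 32 mm above the table.
- saddle: Fixed plywood storage saddle, 172 x 72 mm, origin on the table under its centre, x axis along the barrel in it. Its two 48 mm long end pieces have cheeks 52 mm high, 44 mm apart, hiding the barrel's flanks: fingers fit round the barrel only in the free middle 74 mm, above a 6 mm base plate. Open on top: the barrel lifts straight out.
- rail: Fixed wooden rest rail, 170 x 34 mm, origin on the table under its centre, x axis along its groove between two rubber ribs, tops 25 mm above the table. The barrel laid lengthwise on it does not roll, its centre 41.7 mm above the table, and can be gripped anywhere along its length, the rail being narrower than the barrel.
- vblock: Fixed grey metal V-block, origin on the table under the V's middle, y axis along the V, 64 mm long. The seated barrel lies along y, centre at x = 0, 40.3 mm above the table. Base plate x = -50 to 68 mm, 10 mm high. Strap pivot post at x = 54 mm, y = 0; stop pin 10 mm thick at x = -33, y = -17 mm, top at 74 mm.
- vblock_seat (a point): Where the seated barrel's centre belongs, 40.3 mm above the table, axes as the V-block's. Above the 90 degree V, cheeks from x = 26 to 40 mm on both sides, tops 58 mm above the table, leave an opening 52 mm wide: fingers do not fit beside the barrel there, so hold it by an end that overhangs the block (53 mm each side).
- strap (a joint): Clamp strap, a flat steel bar 22 mm wide, 63 to 71 mm above the table, turning level about an upright pivot, staying where left (about 1.5 N at the knob moves it). 0 = fully across the V, at its stop; at angle q (rad) it points from the pivot along (-cos q, sin q) in the block's x, y. Limits 0 and 2.6; it starts wide open, at 2.0 to 2.5.
- strap_knob (a point): Middle of the black upright round knob at the strap's free end, 16 mm diameter, 36 mm tall (71 to 107 mm above the table; this point at 89 mm), 102 mm from the pivot.
- strap_hinge (a point): The strap's pivot axis, 67 mm above the table.
- tin: Bystander, to be left alone: tin with a red band, 64 mm diameter, 75 mm tall. Origin at its underside.
- block: Bystander, to be left alone: cork sanding block, 110 x 65 x 35 mm. Origin at its underside.
- tape: Bystander, to be left alone: roll of paper tape lying flat, 68 mm outer diameter, 18 mm high. Origin at its underside.
- scraper: Bystander, to be left alone: flat spatula lying on the table.
- wrench: Bystander, to be left alone: steel wrench lying on the table.
- jar: Bystander, to be left alone: jar, 70 mm diameter, 90 mm tall. Origin at its underside.
- pad: Bystander, to be left alone: round black rubber sanding pad, 76 mm diameter, 32 mm high. Origin at its underside.
Mind the look-alikes: they are no part of the job. Of the things shaped like the part that bears barrel_center, the aluminium one is meant. Several things have the shape of the vblock; the one meant has the colours described above.

How it is judged:
On the way:
1. the barrel lies seated in the V while the strap is still open (x of barrel_center in the frame of vblock between -0.004 and 0.004 m and y of barrel_center in the frame of vblock between -0.018 and 0.018 m and z of barrel_center in the frame of vblock between 0.036 and 0.0445 m and angle between the x axis of barrel_center and the y axis of vblock, either way round below 0.07 rad and value of joint strap above 0.8 rad), for 0.2 s.
At the end, for the whole second after the job is handed in: The barrel lies still in the V, its centre within 4 mm of the V's middle sideways, within 18 mm lengthwise and about 4 mm of the seated height, its axis within 0.07 rad of the V's; the strap is across it, within 0.12 rad of its stop (x of barrel_center in the frame of vblock between -0.004 and 0.004 m and y of barrel_center in the frame of vblock between -0.018 and 0.018 m and z of barrel_center in the frame of vblock between 0.036 and 0.0445 m and angle between the x axis of barrel_center and the y axis of vblock, either way round below 0.07 rad and value of joint strap below 0.12 rad and linear speed of barrel below 0.02 m/s); the robot touches nothing.
It fails at once if the barrel is dropped into the V-block (faster than 0.35 m/s within 15 mm of its seat) (distance between barrel_center and vblock_seat below 0.015 m and linear speed of barrel above 0.35 m/s).
It fails at once if the barrel is rammed into the V-block (over 60 N) (contact force between barrel and vblock above 60 N).
It fails at once if a bystander is moved more than 30 mm (distance of any of tin, block, tape, scraper, wrench, jar, pad from where it was at the start of the episode above 0.03 m).
It also fails if it takes over 72 s, if anything falls off the work surface, if the arm or the gripper's body presses on something with over 40 N, if the wrist force passes 120 N, or if a joint passes its speed limit or range.

### The arm

A 6-joint arm with a two-finger parallel gripper is mounted at the origin on the work surface. World frame = base frame: x ahead of the robot, y to its left, z up, the work surface at z = 0. Lengths are in m, angles in rad, forces in N, time in s.
With the tool pointing down it reaches from about 0.275 to 0.825 m from the base axis. Payload 4.9 kg.
Tool frame: the origin (TCP) lies midway between the tips of the shut fingers; the grasp point (between the pads) lies 19 mm behind it (bot.grip_depth is the distance from the TCP to the grasp point, in m); z points along the fingers, y is the line along which they close (so a half turn about z gives the same grasp; the last joint's range is limited). The gripper opens to 85 mm and grips with 20 to 120 N. Pads are 22 mm wide; open, the fingers measure 114 mm over their backs; the gripper's body (76 mm by 85 mm) begins 54 mm behind the grasp point. The pads swing forward as they close: fully open they stand 13 mm farther back than shut.
Start: joints at [1.037, 0.326, -0.193, 1.052, 0, 1.437], TCP at [0.214, 0.507, 0.2] pointing down, gripper open.
Joint ranges: [-2.65, 2.65], [-0.97, 1.79], [-1.3, 1.35], [-1.93, 2.1], [-1.47, 1.37], [-3.14, 3.14]. Speed limits (rad/s): [2.57, 2.57, 3.14, 3.14, 3.14, 3.14].

### API

Orientations are given as a unit quaternion [w, x, y, z].
In Python, from cell import bot gives the robot as it stands. Calls block until the motion is done:
- bot.move_pose(position, orientation): joint-space move of the TCP to a pose.
- bot.move_linear(position, speed=0.15, rotation=None, until_force=None): straight line of the TCP; rotation=None keeps the orientation; speed is the mean speed in m/s. With until_force (N) it stops when the force on the tool has changed by that much, and returns True; else False.
- bot.goto_joints(angles): joint-space move.
- bot.set_gripper(opening, grasp_force=None): opening from 0.0 (shut) to 1.0 (fully open); grasp_force is the grip in N (None keeps the last); returns when the fingers have stopped.
- bot.wait(seconds).
- bot.solve_ik(position, orientation): joint angles nearest the present ones, or None.
- bot.camera(name): name is "scene" or "top" or "wrist"; returns the picture (400x640x3 uint8, red, green, blue); there is no depth.
- bot.calibration(name): a dict with "mtx" (3x3 intrinsics, pixels), "extrinsics" (4x4, takes a point from world to camera coordinates); the wrist camera has in their place "hand_eye" (4x4, takes a point from camera to tool coordinates, whose origin is the TCP and whose axes are the flange's). Camera axes: x right, y down, z forward; pixel columns grow to the right and rows downward; lengths in m; the calibration is good to about 2 mm. The wrist camera is an equidistant fisheye: a pixel r from the principal point sees the ray r / f radians off the axis. A picture is of the moment at which its call begins: read the wrist's pose just before it. calibration takes no time and is no camera call.
A pose or a line that the arm cannot do raises bot.PlanningError and nothing moves.
- bot.close_job(): hands the job in; it is judged then, once.
Trained networks look in the newest picture that a camera, given by its name, has taken for a name from the list of things; names that differ only in an ending like _2 or _b are one class to them, and where a whole thing is asked for, a point or a joint stands for the part that bears it (a point fixed in the world has none). Each returns a list of dicts, best first, with "confidence" (0 to 1); they miss things now and then, are a little off and sometimes report something else, mostly with a low value. They report only what shows in the picture. A call takes as long as a camera call. They do not tell look-alikes from the thing itself.
- bot.search_frame(camera, thing): "bbox" ([left, top, width, height] in pixels, round what is visible of it).
Readings, each from a call of its own:
- bot.read_clock(): time.
- bot.read_joint_positions(): joint angles.
- bot.read_joint_vel(): joint speeds.
- bot.read_joint_efforts(): joint torques, N m.
- bot.read_position(): TCP position.
- bot.read_tool_rot(): TCP orientation.
- bot.read_ft_force(): force on the tool from outside, world axes, zero at the start.
- bot.read_moment(): the same for the moment, N m.
- bot.read_gripper_width(): opening from 0.0 (shut) to 1.0 (fully open).
- bot.read_finger_force(): force on a finger pad.
Only numpy, scipy, OpenCV 4.12 (cv2) and the standard library are available. Lean on these libraries where they do the work, as an engineer would, in place of code of your own. Each camera call takes 0.05 s, during which the arm holds its last target. There are 200 camera calls.

## Working session

There is one attempt and no reset: what is moved stays moved. The work goes in short steps, each a Python script; the robot and the scene stay as the last script left them, time stands still between calls to the robot, and variables do not carry over. Pictures are saved under pics/ and viewed, at most 10 in all, crops included, and the job is handed in when it is done.

```bash
mkdir -p pics; ls
python3 - <<'E'
from cell import bot
import cv2,numpy as np
for n in("top","scene"):
    im=bot.camera(n); cv2.imwrite(f"pics/{n}0.png",im[:,:,::-1])
    c=bot.calibration(n); print(n,np.round(c["mtx"],1).tolist(),np.round(c["extrinsics"],3).tolist())
    for t in("barrel_center","saddle","rail","vblock","strap_knob","strap"):
        print(t,[(d["bbox"],round(d["confidence"],2)) for d in bot.search_frame(n,t)])
c=bot.calibration("wrist");print(c["mtx"],np.round(c["hand_eye"],3).tolist(),bot.grip_depth,bot.read_tool_rot(),bot.read_clock())
E
```

```text
pics
top [[375.0, 0.0, 320.8], [0.0, 375.0, 200.9], [0.0, 0.0, 1.0]] [[-0.024, -1.0, 0.007, 0.009], [-0.996, 0.024, -0.089, 0.543], [0.089, -0.009, -0.996, 1.178], [0.0, 0.0, 0.0, 1.0]]
barrel_center [([173.6, 239.2, 30.3, 55.6], 0.94), ([231.2, 209.7, 18.1, 51.2], 0.93), ([356.0, 241.1, 16.6, 57.7], 0.78), ([376.5, 137.3, 30.4, 50.9], 0.73)]
saddle [([230.6, 207.7, 27.8, 57.0], 0.57), ([343.9, 171.0, 18.3, 22.7], 0.42)]
rail [([308.5, 185.7, 15.5, 52.7], 0.62)]
vblock [([364.1, 180.4, 43.1, 49.6], 0.92), ([429.3, 168.9, 29.5, 41.1], 0.63)]
strap_knob [([439.2, 171.7, 17.5, 37.2], 0.75), ([364.0, 175.5, 29.9, 34.3], 0.58)]
strap [([362.3, 174.0, 34.8, 28.8], 0.81), ([437.2, 169.8, 17.6, 40.2], 0.72), ([280.2, 228.1, 22.2, 21.5], 0.61), ([363.5, 176.2, 42.4, 60.6], 0.17)]
scene [[400.1, 0.0, 323.9], [0.0, 400.1, 195.0], [0.0, 0.0, 1.0]] [[0.592, 0.806, -0.008, -0.328], [0.692, -0.514, -0.507, -0.327], [-0.413, 0.295, -0.862, 1.263], [0.0, 0.0, 0.0, 1.0]]
barrel_center [([364.5, 81.2, 58.1, 28.1], 0.93), ([209.7, 153.4, 40.4, 53.1], 0.8), ([347.9, 113.9, 51.1, 46.5], 0.78)]
saddle [([343.7, 110.2, 58.6, 59.8], 0.84)]
rail [([289.1, 176.3, 56.2, 51.2], 0.76), ([240.1, 240.6, 48.5, 13.3], 0.6)]
vblock [([208.4, 217.0, 80.9, 54.5], 0.89), ([234.4, 240.5, 54.6, 15.0], 0.67), ([154.0, 278.9, 58.7, 63.9], 0.61)]
strap_knob [([154.3, 281.5, 45.3, 43.3], 0.81), ([236.3, 238.3, 54.4, 15.9], 0.77)]
strap [([155.4, 280.7, 41.4, 47.3], 0.7), ([262.8, 274.9, 18.5, 76.8], 0.29)]
[[309.70691629   0.         319.34391305]
 [  0.         309.70691629 204.08074829]
 [  0.           0.           1.        ]] [[0.001, -0.956, -0.293, 0.075], [1.0, 0.001, -0.0, 0.001], [0.001, -0.293, 0.956, -0.173], [0.0, 0.0, 0.0, 1.0]] 0.0187 [-5.77498668e-06  1.98568204e-01  9.80087072e-01  1.95809240e-05] 0.7
```

Run:
```python
import cv2
a=cv2.imread("pics/top0.png")[110:310,150:480]; cv2.imwrite("pics/t0c.png",cv2.resize(a,(800,485),interpolation=cv2.INTER_CUBIC))
a=cv2.imread("pics/scene0.png")[60:360,130:450]; cv2.imwrite("pics/s0c.png",cv2.resize(a,(640,600),interpolation=cv2.INTER_CUBIC))
```

```text
(no output)
```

View pics/t0c.png

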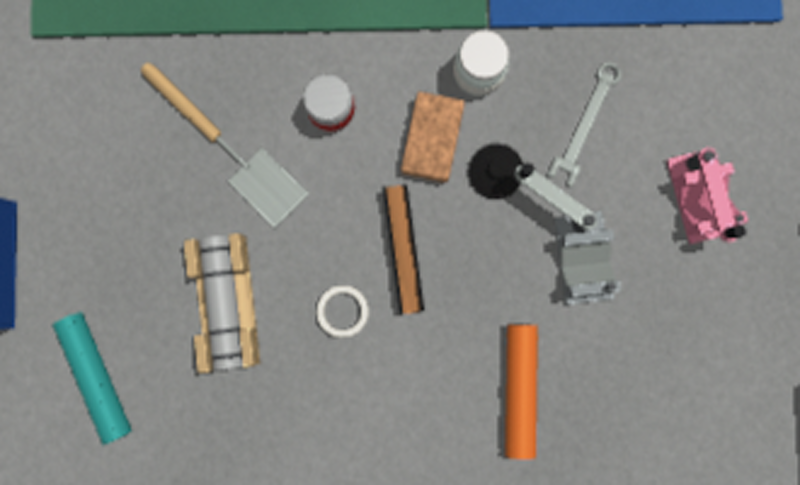

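View pics/s0c.png

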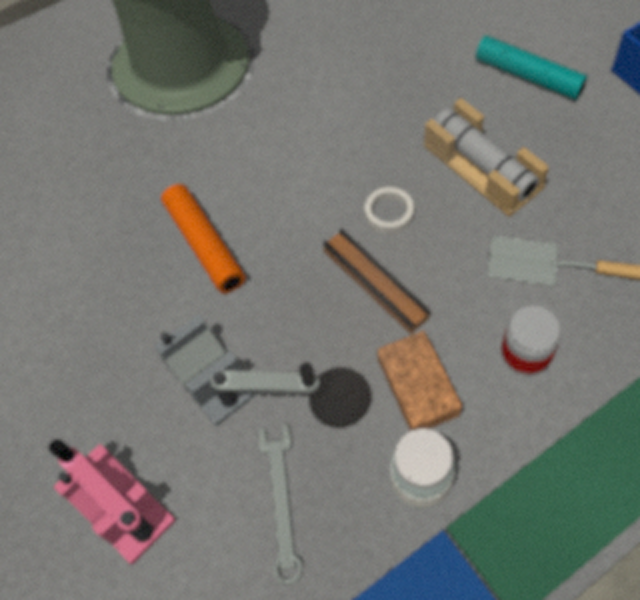

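The top view shows the aluminium barrel in the saddle at crop (219,303), the rail at (404,249), and the grey V-block at (587,262). The strap runs from its pivot at (588,220) to the knob at (524,172). So block +x is roughly world +x. Next I'll take close looks with the wrist camera.

```bash
cat > h.py <<'E'
from cell import bot
import numpy as np, cv2
from scipy.spatial.transform import Rotation as R
def quat(y):
    c,s=np.cos(y),np.sin(y)
    q=R.from_matrix(np.array([[c,s,0],[s,-c,0],[0,0,-1]])).as_quat(); return q[[3,0,1,2]]
def pin(n,u,v,z):
    c=bot.calibration(n);E=np.array(c["extrinsics"]);d=np.linalg.inv(c["mtx"])@[u,v,1]
    o=-E[:3,:3].T@E[:3,3];d=E[:3,:3].T@d
    return o+d*(z-o[2])/d[2]
def shot(name):
    p=np.array(bot.read_position());q=np.array(bot.read_tool_rot());im=bot.camera("wrist")
    cv2.imwrite(f"pics/{name}.png",im[:,:,::-1]);np.savez(f"pics/{name}.npz",p=p,q=q);return im
def fish(name,u,v,z):
    d=np.load(f"pics/{name}.npz");c=bot.calibration("wrist");K=np.array(c["mtx"]);H=np.array(c["hand_eye"])
    a=np.array([(u-K[0,2])/K[0,0],(v-K[1,2])/K[1,1]]);th=np.linalg.norm(a)
    r=np.r_[np.sin(th)*a/max(th,1e-9),np.cos(th)]
    T=R.from_quat(d["q"][[1,2,3,0]]).as_matrix();o=d["p"]+T@H[:3,3];r=T@H[:3,:3]@r
    return o+r*(z-o[2])/r[2]
E
python3 - <<'E'
from h import *
f=lambda u,v,z:pin("top",150+u/2.424,110+v/2.424,z)
S,Ra,V,P,K=[f(*a) for a in((219,303,.05),(404,249,.025),(587,262,.035),(588,220,.08),(524,172,.107))]
for a in(S,Ra,V,P,K):print(a.round(3))
for n,a in(("wv",V),("wr",Ra),("ws",S)):
    bot.move_pose([a[0]+.02,a[1],.24],quat(np.pi)); shot(n)
    print(bot.read_clock(),bot.read_joint_positions())
E
python3 -c "
import cv2
ims=[cv2.imread(f'pics/{n}.png') for n in('wv','wr','ws')]
cv2.imwrite('pics/wv_.png',ims[0])"
```

```text
[0.441 0.248 0.05 ]
[0.506 0.01  0.025]
[ 0.483 -0.229  0.035]
[ 0.534 -0.223  0.08 ]
[ 0.593 -0.141  0.107]
3.5333 [-5.59735272e-01  3.07547507e-01 -1.16724249e-01  1.14659559e+00
  1.55127588e-04 -5.60914767e-01]
4.5333 [-1.23436915e-01  2.57983451e-01 -1.84412478e-01  1.12814305e+00
 -5.44018970e-04 -1.22166038e-01]
5.5583 [ 3.50565788e-01  2.53234195e-01 -1.90902244e-01  1.12660590e+00
 -5.65517519e-04  3.52827859e-01]
```

View pics/wv.png

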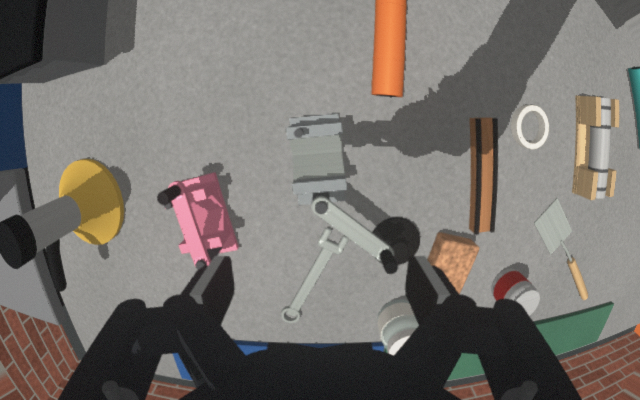

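View pics/wr.png

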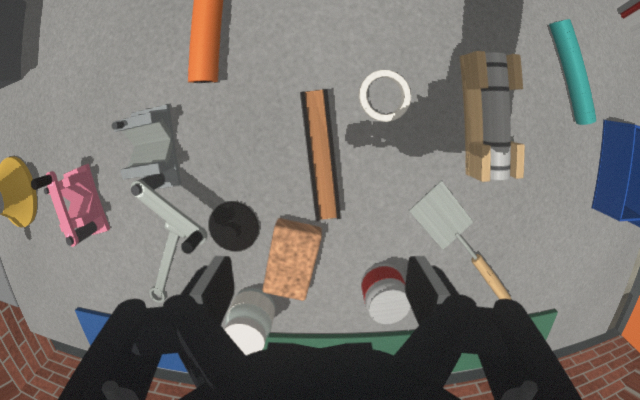

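View pics/ws.png

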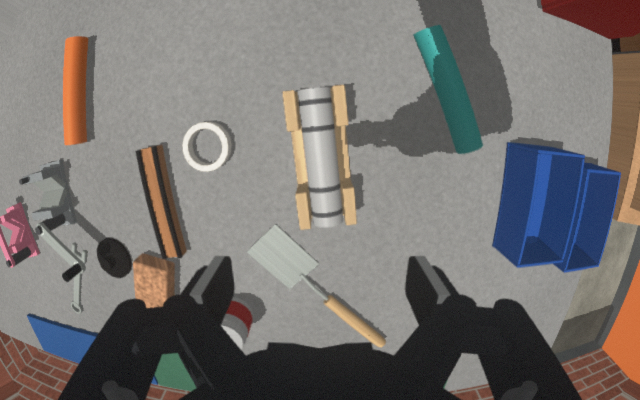

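The wrist views give barrel ends at about (315,88) and (327,226) in ws, rail ends at about (315,90) and (328,218) in wr, and the V-block at about (317,157) in wv with its pivot at (320,206). I'll make one zoomed composite to get accurate edges.

Run:
```python
import cv2,numpy as np
o=np.zeros((560,800,3),np.uint8)
a=cv2.imread("pics/wv.png")[105:217,275:375];o[:560,:500]=cv2.resize(a,None,fx=5,fy=5,interpolation=cv2.INTER_CUBIC)
a=cv2.imread("pics/ws.png")[78:238,280:360];o[:560,510:790]=cv2.resize(a,None,fx=3.5,fy=3.5,interpolation=cv2.INTER_CUBIC)
cv2.imwrite("pics/z.png",o)
```

```text
(no output)
```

View pics/z.png

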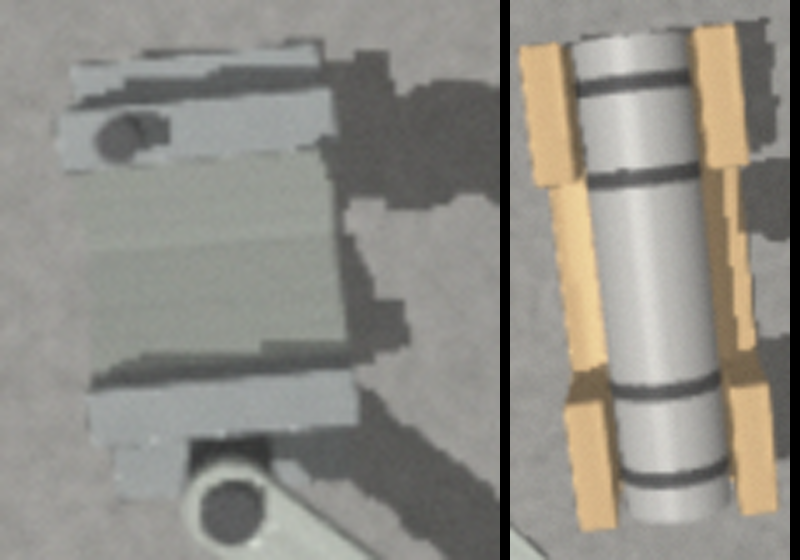

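Run:
```python
from h import *
zv=lambda u,v,z:fish("wv",275+u/5,105+v/5,z)
zs=lambda u,v,z:fish("ws",280+(u-510)/3.5,78+v/3.5,z)
c=np.array([zv(u,v,.058) for u,v in((60,115),(333,90),(335,145),(62,170),(88,397),(357,370),(359,425),(92,447))])
o=c.mean(0);X=c[4:].mean(0)-c[:4].mean(0);ang=lambda d:np.degrees(np.arctan2(d[1],d[0])).round(2)
Yd=c[[0,3,4,7]].mean(0)-c[[1,2,5,6]].mean(0)
print("V",o.round(4),"X sep",np.linalg.norm(X),ang(X),"ylen",np.linalg.norm(Yd),ang(Yd)-90)
P=zv(233,508,.075);print("pivot",P, "expected",(o+.054*X/np.linalg.norm(X)).round(4)); K=fish("wv",391,261,.107);print("knob",K,np.linalg.norm((K-P)[:2]),ang(K-P)-ang(X))
s=np.array([zs(u,v,.052) for u,v in((520,48),(563,43),(578,183),(537,186),(692,28),(735,24),(748,163),(706,168),(567,402),(607,398),(619,528),(580,532),(727,385),(767,380),(776,510),(738,515))])
d=s[8:].mean(0)-s[:8].mean(0);print("S",s.mean(0),ang(d),np.linalg.norm(d), s[[4,5,6,7,12,13,14,15]].mean(0)-s[[0,1,2,3,8,9,10,11]].mean(0))
b=np.array([zs(u,v,.05) for u,v in((634,36),(677,518))]);print("B",b.mean(0),ang(b[1]-b[0]),np.linalg.norm(b[1]-b[0]))
r=np.array([fish("wr",u,v,.025) for u,v in((301,91),(329,90),(340,217),(316,220))]);d=r[2:].mean(0)-r[:2].mean(0)
print("R",r.mean(0),ang(d),np.linalg.norm(d),np.linalg.norm(r[0]-r[1]))
```

```text
V [ 0.4827 -0.2301  0.058 ] X sep 0.06624802874458077 5.38 ylen 0.0630888326238534 -174.6
pivot [ 0.53463531 -0.22484643  0.075     ] expected [ 0.5365 -0.225   0.058 ]
knob [ 0.58884049 -0.14638584  0.107     ] 0.09536386448214744 49.98
S [0.44277123 0.2498937  0.052     ] 6.09 0.1219876651776876 [-6.35988747e-03  5.59172659e-02  6.93889390e-18]
B [0.44296581 0.25065107 0.05      ] 5.08 0.16842198723457694
R [0.50740374 0.0126137  0.025     ] 5.84 0.1668340704943837 0.034416545019502455
```

The measurements agree with the given sizes: cheek separation 66 mm, barrel 168 mm, rail 167 × 34 mm. The strap is at about 2.27 rad. Next I grip the barrel in the saddle and lay it on the rail.

```bash
cat >> h.py <<'E'
D=np.pi/180
V=np.array([.4827,-.2301]);aV=5.4*D
S=np.array([.4428,.2502]);aS=5.7*D
RL=np.array([.507,.0126]);aR=5.85*D
E
python3 - <<'E'
from h import *
p=np.pi
bot.set_gripper(1.0,100)
bot.move_pose([*S,.12],quat(p+aS))
print(bot.move_linear([*S,.014],.1,until_force=8))
bot.set_gripper(0.0,100);z0=bot.read_position()[2];print(z0,bot.read_gripper_width(),bot.read_finger_force())
bot.move_linear([*S,.15],.1)
bot.move_linear([*RL,.13],.25,rotation=quat(p+aR))
bot.move_linear([*RL,.04],.12)
print(bot.move_linear([*RL,z0+.0092],.03,until_force=5),bot.read_position(),bot.read_gripper_width(),bot.read_ft_force())
bot.set_gripper(1.0)
bot.move_linear([*RL,.15],.2)
u=np.array([np.cos(aR),np.sin(aR)])
bot.move_pose([*(RL+.0*u),.2],quat(p+aR));shot("wr2");print(bot.read_clock())
im=cv2.imread("pics/wr2.png")[40:240,220:420];cv2.imwrite("pics/wr2c.png",cv2.resize(im,(600,600),interpolation=cv2.INTER_CUBIC))
E
```

```text
False
0.020762672551488816 0.0035458220671838554 20.49054443836212
False [0.5068353  0.01259755 0.02982631] 0.0003173886465954208 [ 0.69071363  0.16474655 -0.14798303]
14.2417
```

View pics/wr2c.png

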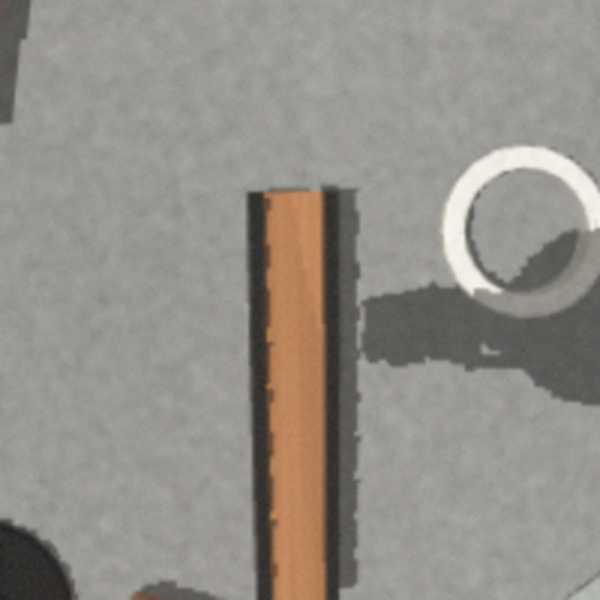

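The rail is empty, so the fingers slid off the barrel's upper half and shut fully. When open the pads stand farther back, so I gripped too high. I'll look at the saddle to see where the barrel is now.

Run:
```python
from h import *
bot.move_pose([S[0]+.02,S[1],.2],quat(np.pi+aS));shot("ws2");print(bot.read_clock())
a=cv2.imread("pics/ws2.png")[60:260,240:400];b=cv2.resize(a,(480,600),interpolation=cv2.INTER_CUBIC);cv2.imwrite("pics/ws2c.png",b)
```

```text
15.25
```

View pics/ws2c.png

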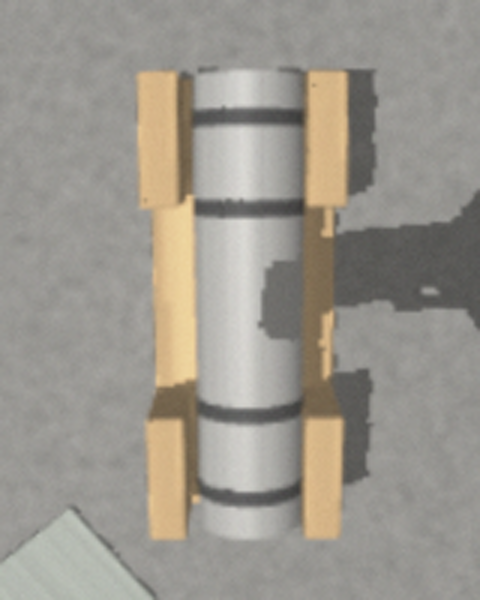

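The barrel still lies properly in the saddle, with its ends at crop (249,70) and (252,538). I'll measure it again, grip lower and check the grip before lifting.

Run:
```python
from h import *
b=np.array([fish("ws2",240+u/3,60+v/3,.05) for u,v in((249,70),(252,538))]);d=b[1]-b[0]
print(b.mean(0),np.arctan2(d[1],d[0])/D,np.linalg.norm(d))
c=np.array([fish("ws2",240+u/3,60+v/3,.052) for u,v in((137,72),(347,71),(341,538),(150,539))]);print("saddle",c.mean(0))
q=b.mean(0)[:2] if np.linalg.norm(b.mean(0)[:2]-S)<.008 else S
bot.move_pose([*q,.1],quat(np.pi+aS));
print(bot.move_linear([*q,.006],.1,until_force=8),bot.read_position())
for o in(.6,.5,.45):
    bot.set_gripper(o,100);print(o,bot.read_gripper_width(),bot.read_finger_force(),bot.read_position(),bot.read_ft_force())
bot.set_gripper(0.35,100);print(bot.read_gripper_width(),bot.read_finger_force(),bot.read_position(),bot.read_ft_force(),bot.read_clock())
```

```text
[0.44286675 0.25231236 0.05      ] 6.255011392226957 0.17032680284967408
saddle [0.44294985 0.24989715 0.052     ]
False [0.44354233 0.25259326 0.00664309]
0.6 0.6003404852301674 0.0 [0.44295766 0.25235456 0.00612875] [ 0.55453127 -0.11393554 -0.31431703]
0.5 0.5010550008882286 0.0 [0.44286933 0.25230921 0.00600364] [ 0.33205914 -0.41605003 -0.2002077 ]
0.45 0.45215200597955674 2.311987951397896 [0.44296714 0.25148894 0.0060897 ] [ 0.7003907  -3.56807648  3.79242482]
0.3726798451647164 93.10436725616455 [0.44301103 0.2509197  0.0069265 ] [-1.2536699  -6.08572148 12.47076596] 17.9917
```

It's still biting above the midline: the width is 32 mm and the fingers push up with 12 N. I'll go lower with the fingers half closed, feel for the base plate, then grip.

Run:
```python
from h import *
q=np.array([.4429,.2510])
bot.set_gripper(.6,100)
print(bot.move_linear([*q,-.012],.03,until_force=5),bot.read_position(),bot.read_ft_force())
p=bot.read_position();bot.move_linear([*q,p[2]+.0015],.03)
bot.set_gripper(0.3,100);print(bot.read_gripper_width(),bot.read_finger_force(),bot.read_position(),bot.read_ft_force(),bot.read_clock())
```

```text
False [ 0.44291529  0.25100374 -0.01203819] [-0.27246678  0.46673591 -0.39049877]
0.4368022311726973 99.70859169960022 [ 0.44311979  0.25095536 -0.00972838] [-2.03323305 -0.65912424  7.99721572] 19.6
```

Run:
```python
from h import *
q=np.array([.4430,.2510])
bot.set_gripper(.58,100)
print(bot.move_linear([*q,-.022],.03,until_force=5),bot.read_position(),bot.read_ft_force())
p=bot.read_position();bot.move_linear([*q,p[2]+.002],.03)
for o in (.47,.44,.3):
  bot.set_gripper(o,100);print(bot.read_gripper_width(),bot.read_finger_force(),bot.read_position(),bot.read_ft_force(),bot.read_clock())
```

```text
False [ 0.44277175  0.25091371 -0.02227475] [ 0.26136192  0.83217599 -0.7417233 ]
0.4687104500802997 0.18062593415379524 [ 0.4430708   0.25090811 -0.02021245] [-0.14442334 -0.9315067   0.71461955] 20.9167
0.45548832466612077 53.698915243148804 [ 0.44310036  0.25091505 -0.01995399] [-1.21180848 -1.32921784  5.44463664] 21.1333
0.4427725335477813 99.11333084106445 [ 0.44311648  0.25090682 -0.01974353] [-2.88425506 -2.8786386   7.42303057] 21.35
```

At -20 mm the width follows a 40 mm contact plus compliance (0.4687 at no load), so this is a proper grip. I'll lift slowly and check.

Run:
```python
from h import *
q=bot.read_position()[:2]
bot.set_gripper(0.0,110)
for z in(0,.05,.1):
  bot.move_linear([*q,z],.1);print(bot.read_gripper_width(),bot.read_finger_force(),bot.read_position(),bot.read_ft_force(),bot.read_clock())
shot("lift")
s=bot.camera("scene")[90:190,310:430];w=cv2.imread("pics/lift.png")[:,:,::-1]
o=np.zeros((600,800,3),np.uint8);o[:,:][:250,:300]=cv2.resize(s,(300,250));o[:,300:]=cv2.resize(w[60:360,195:445],(500,600))
cv2.imwrite("pics/liftc.png",o[:,:,::-1])
```

```text
0.4419437205477018 110.31962513923645 [4.43444856e-01 2.50917336e-01 3.16895235e-05] [ 0.71674639 -0.18070211 -1.60594903] 21.9167
0.44262566859490926 110.32376289367676 [0.44269065 0.2508216  0.04951243] [-0.07313938 -0.11343433 -1.74793762] 22.5667
0.43805460337203705 110.32004356384277 [0.44268315 0.25076231 0.09945315] [ 0.14831863  0.06682977 -2.77827513] 23.2167
```

View pics/liftc.png

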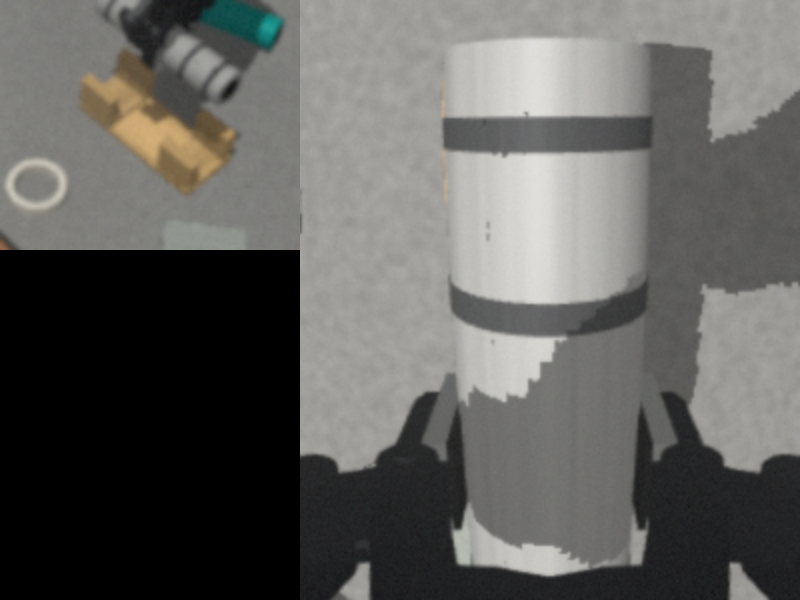

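The barrel is firmly held, level and centred, and clear of the saddle. Next I place it on the rail and regrip by the near end, measuring the contact height as I go.

Run:
```python
from h import *
p=np.pi;P=lambda: (bot.read_gripper_width().__round__(4),np.round(bot.read_position(),4),np.round(bot.read_ft_force(),1),bot.read_clock())
bot.move_linear([*RL,.09],.25,rotation=quat(p+aR))
bot.move_linear([*RL,.005],.12);print(P())
print(bot.move_linear([*RL,-.013],.02,until_force=4),P())
bot.set_gripper(.6)
print(P())
bot.set_gripper(1.0)
bot.move_linear([*RL,.075],.2)
u=np.array([np.cos(aR),np.sin(aR)]);shot("wr3")
im=cv2.imread("pics/wr3.png");cv2.imwrite("pics/wr3c.png",im)
for t in("barrel_center",): print([(d["bbox"],round(d["confidence"],2)) for d in bot.search_frame("wrist",t)])
```

```text
(0.44, array([0.5076, 0.0128, 0.0055]), array([ 0.3, -0.1, -2.1]), 25.3167)
True (0.4414, array([ 0.5069,  0.0124, -0.0093]), array([-0.2, -1.1,  5. ]), 26.0083)
(0.604, array([ 0.5058,  0.0128, -0.01  ]), array([-0.5,  1.1,  0.5]), 26.2917)
[([284.3, 92.2, 64.2, 239.3], 0.79), ([120.1, 1.4, 56.6, 73.4], 0.64)]
```

View pics/wr3c.png

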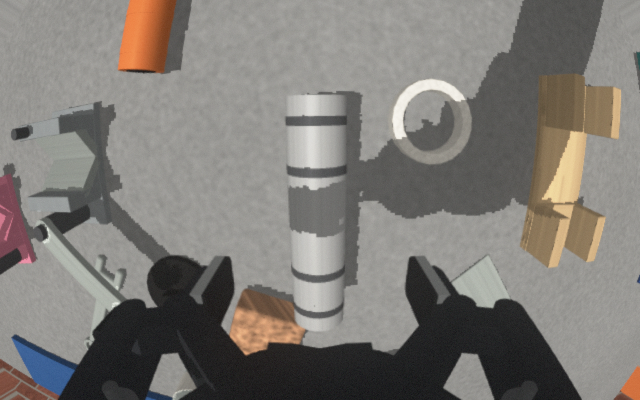

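The barrel lies on the rail with its ends at (317,95) and (321,330), and it touched down at the predicted height. Next I take it by the near end and lay it in the V from the block's -y side, away from the open strap.

Run:
```python
from h import *
p=np.pi;P=lambda: (round(bot.read_gripper_width(),4),np.round(bot.read_position(),4),np.round(bot.read_ft_force(),1),np.round(bot.read_moment(),2),bot.read_clock())
b=np.array([fish("wr3",u,v,.055) for u,v in((317,95),(321,330))]);d=b[1]-b[0];a=np.arctan2(d[1],d[0]);c=b.mean(0)[:2]
print(c,a/D,np.linalg.norm(d))
assert np.linalg.norm(c-RL)<.015 and abs(a-aR)<.06
a=aR;u=np.array([np.cos(a),np.sin(a)]);n=np.array([-u[1],u[0]])
off=.069; g=RL+u*(u@(c-RL))+n*0 - off*u
bot.move_pose([*g,.075],quat(p+a))
print(bot.move_linear([*g,-.006],.1,until_force=8),P())
bot.set_gripper(0,115);print(P(),bot.read_finger_force())
z0=bot.read_position()[2];bot.move_linear([*g,z0+.02],.05);print(P())
np.savez("st.npz",z0=z0)
```

```text
[0.50845247 0.0134307 ] 6.8191608183000625 0.17380150769285105
False (0.9972, array([ 0.4405,  0.0057, -0.0057]), array([-0.4,  0.3,  0.1]), array([-0.03, -0.02, -0.01]), 28.7417)
(0.4373, array([ 0.4404,  0.0034, -0.0049]), array([-3.2, -6.1, 10.8]), array([-1.33,  0.63,  0.15]), 29.2583) 113.76420021057129
(0.436, array([0.4399, 0.0058, 0.0153]), array([-0.5, -0.7, -2.3]), array([-0.02,  0.1 ,  0.05]), 29.8333)
```

Run:
```python
from h import *
P=lambda: (round(bot.read_gripper_width(),4),np.round(bot.read_position(),4),np.round(bot.read_ft_force(),1),np.round(bot.read_moment(),2),bot.read_clock())
z0=float(np.load("st.npz")["z0"]);zs=z0-.0014
x=np.array([np.cos(aV),np.sin(aV)]);y=np.array([-x[1],x[0]])
g=V-.069*y; t=quat(aV-np.pi/2)
p=bot.read_position();bot.move_linear([*p[:2],.1],.15)
bot.move_pose([*g,.1],t);print(P())
bot.move_linear([*g,zs+.03],.12);print(P())
r=bot.move_linear([*g,zs-.004],.02,until_force=4);print(r,zs,P())
cv2.imwrite("pics/s1.png",bot.camera("scene")[:,:,::-1])
```

```text
(0.4358, array([ 0.4891, -0.2982,  0.0996]), array([ 0.6,  0.3, -2.1]), array([-0.18, -0.02, -0.06]), 32.3583)
(0.4371, array([ 0.4897, -0.299 ,  0.0243]), array([ 0.1, -0.4, -2.2]), array([-0.11, -0.01, -0.06]), 33.1417)
True -0.006266774086659545 (0.4344, array([ 0.4886, -0.2989, -0.0062]), array([-1.4, -1.1,  2.6]), array([-0.15,  0.1 , -0.1 ]), 34.4667)
```

Contact came exactly at the seated height. I'll release and check numerically from the wrist camera.

Run:
```python
from h import *
x=np.array([np.cos(aV),np.sin(aV)]);y=np.array([-x[1],x[0]])
g=V-.069*y
bot.set_gripper(.6);print(bot.read_ft_force());bot.set_gripper(1.0)
bot.move_linear([*g,.12],.15)
bot.move_pose([*(V+.01*x),.2],quat(np.pi+aV)); im=shot("wv2")
for t in("barrel_center","strap_knob","strap"):
    for d in bot.search_frame("wrist",t)[:3]:
        l,tp,w,h=d["bbox"];z={"barrel_center":.0403,"strap_knob":.107}.get(t,.071)
        cs=np.array([fish("wv2",l,tp+h/2,z),fish("wv2",l+w,tp+h/2,z),fish("wv2",l+w/2,tp,z),fish("wv2",l+w/2,tp+h,z)])[:,:2]-V
        print(t,round(d["confidence"],2),np.round(d["bbox"]),"blockxy L/R/T/B",np.c_[cs@x,cs@y].round(3).tolist())
print(bot.read_clock())
# barrel axis from bright low-saturation pixels, in the V block frame at z=.055
hsv=cv2.cvtColor(im,cv2.COLOR_RGB2HSV)
for ly in(-.075,-.06,-.045,.045,.06,.075):
    row=[]
    for lx in np.arange(-.04,.041,.004):
        # invert fish by search on a grid
        row.append((lx,ly))
    # project world->pixel
    d=np.load("pics/wv2.npz");c=bot.calibration("wrist");H=np.array(c["hand_eye"]);K=np.array(c["mtx"])
    T=np.eye(4);T[:3,:3]=R.from_quat(d["q"][[1,2,3,0]]).as_matrix();T[:3,3]=d["p"];M=np.linalg.inv(T@H)
    o=[]
    for lx,l in row:
        w=np.r_[V+lx*x+l*y,.0403,1];q=(M@w)[:3];th=np.arctan2(np.hypot(q[0],q[1]),q[2]);s=th/np.hypot(q[0],q[1])
        u,v=int(round(K[0,2]+K[0,0]*s*q[0])),int(round(K[1,2]+K[1,1]*s*q[1]));o.append(int(hsv[v,u,2]))
    print(ly,o)
```

```text
[-0.05802461  0.0528765  -0.5932382 ]
barrel_center 0.69 [234. 152. 167.  38.] blockxy L/R/T/B [[-0.002, -0.094], [-0.002, 0.092], [-0.022, -0.001], [0.02, -0.001]]
strap_knob 0.82 [137. 183.  59.  99.] blockxy L/R/T/B [[0.048, -0.192], [0.046, -0.12], [-0.004, -0.146], [0.106, -0.167]]
strap_knob 0.68 [307. 213.  88.  93.] blockxy L/R/T/B [[0.072, -0.011], [0.073, 0.075], [0.025, 0.029], [0.127, 0.034]]
strap 0.59 [308. 217.  90.  92.] blockxy L/R/T/B [[0.095, -0.012], [0.096, 0.088], [0.041, 0.035], [0.158, 0.04]]
strap 0.57 [139. 186.  52. 100.] blockxy L/R/T/B [[0.068, -0.216], [0.065, -0.143], [0.007, -0.168], [0.135, -0.193]]
37.925
-0.075 [154, 159, 153, 149, 152, 115, 83, 82, 86, 92, 97, 101, 94, 87, 83, 140, 155, 157, 151, 156, 158]
-0.06 [156, 158, 160, 91, 93, 110, 150, 161, 182, 195, 210, 210, 197, 186, 171, 153, 157, 163, 152, 155, 163]
-0.045 [158, 157, 160, 95, 91, 114, 152, 163, 152, 157, 166, 168, 174, 168, 159, 154, 162, 165, 159, 155, 155]
0.045 [89, 93, 92, 92, 94, 108, 111, 111, 115, 119, 121, 185, 197, 185, 173, 126, 153, 152, 155, 153, 156]
0.06 [92, 94, 89, 92, 90, 98, 111, 113, 116, 187, 116, 116, 195, 188, 173, 151, 154, 147, 144, 154, 152]
0.075 [92, 90, 89, 92, 92, 106, 111, 112, 111, 114, 94, 105, 176, 184, 175, 157, 155, 154, 154, 152, 155]
```

The barrel is seated: its centre reads x ≈ -1 mm, y ≈ -1 mm in the block frame. Next I touch the bare table with shut fingers to get the true tip height, then push the knob round its arc.

Run:
```python
from h import *
bot.set_gripper(0.0,40)
piv=np.array([.5355,-.2249]);f0=np.pi-2.27
def pose(f,d,r=.102):
    w=f+aV; return piv+r*np.array([np.cos(w),np.sin(w)])+d*np.array([np.sin(w),-np.cos(w)]),quat(w)
bot.move_pose([.37,-.27,.06],quat(np.pi+aV-.5))
r=bot.move_linear([.37,-.27,-.02],.05,until_force=5);zt=bot.read_position()[2];print("touch",r,zt,bot.read_clock())
bot.move_linear([.37,-.27,.17],.3)
z=zt+.081
q,o=pose(f0,.042)
bot.move_pose([*q,.17],o);print(bot.move_linear([*q,z],.15,until_force=6),bot.read_position())
np.savez("st2.npz",z=z);print(bot.read_ft_force(),bot.read_clock())
```

```text
touch False -0.019750812689519483 41.225
False [ 0.62880535 -0.16527839  0.06225002]
[ 0.20602412  0.27346955 -0.33282209] 44.775
```

Even shut, the fingertips are more than 20 mm above the reported TCP; the earlier grips bound it to about 20–38 mm. A TCP height of 56 mm therefore puts the tips on the knob and above the strap in every case.

Run:
```python
from h import *
piv=np.array([.5355,-.2249]);f0=np.pi-2.27
def pose(f,d=.0225,r=.102):
    w=f+aV; return piv+r*np.array([np.cos(w),np.sin(w)])+d*np.array([np.sin(w),-np.cos(w)]),quat(w)
z=.056
p=bot.read_position();print(bot.move_linear([*p[:2],z],.1,until_force=6))
q,o=pose(f0);print(bot.move_linear([*q,z],.08,until_force=8),bot.read_ft_force())
for i,f in enumerate(np.arange(f0+.17,np.pi+.3,.17)):
    q,o=pose(f);h=bot.move_linear([*q,z],.09 if f<2.7 else .05,rotation=o,until_force=10)
    print(round(np.pi-f,2),h,np.round(bot.read_position(),3),np.round(bot.read_ft_force(),1),bot.read_clock())
    if h: break
```

```text
False
False [0.32467044 0.06313895 0.11518135]
2.1 False [ 0.599 -0.142  0.056] [-1.   0.8 -0.2] 45.7833
1.93 False [ 0.584 -0.133  0.056] [-0.5  0.3  0.4] 46.1333
1.76 False [ 0.568 -0.126  0.056] [-0.2 -0.1 -0.1] 46.4833
1.59 False [ 0.551 -0.122  0.056] [-0.8  0.1  0.5] 46.8333
1.42 False [ 0.533 -0.121  0.056] [ 0.2 -0.2 -0.2] 47.1833
1.25 False [ 0.516 -0.123  0.056] [-0.5 -0.   0.3] 47.5333
1.08 False [ 0.499 -0.128  0.056] [ 0.  -0.1 -0.2] 47.8833
0.91 False [ 0.483 -0.135  0.056] [-0.4 -0.8  0.7] 48.2333
0.74 False [ 0.468 -0.146  0.056] [ 1.3  0.9 -0.4] 48.5833
0.57 False [ 0.456 -0.158  0.056] [ 0.7  0.6 -0.8] 48.9333
0.4 False [ 0.445 -0.173  0.056] [-0.3  1.   0.3] 49.4417
0.23 False [ 0.438 -0.189  0.056] [-0.3 -0.5 -0.9] 49.95
0.06 False [ 0.433 -0.206  0.056] [ 0.6 -0.3  0.6] 50.4583
-0.11 True [ 0.431 -0.214  0.055] [1.4 4.  2. ] 50.775
```

The push met firm resistance at about q ≈ 0. I'll back off, lift clear and check the strap.

Run:
```python
from h import *
p=bot.read_position();bot.move_linear([p[0],p[1]+.02,p[2]],.1);bot.move_linear([p[0],p[1]+.02,.2],.25)
bot.move_pose([V[0]+.03,V[1],.2],quat(np.pi+aV));shot("wv4")
x=np.array([np.cos(aV),np.sin(aV)]);y=np.array([-x[1],x[0]])
for t,z in(("barrel_center",.0403),("strap_knob",.09),("strap",.075)):
    for d in bot.search_frame("wrist",t)[:3]:
        l,tp,w,h=d["bbox"]
        cs=np.array([fish("wv4",l,tp+h/2,z),fish("wv4",l+w,tp+h/2,z),fish("wv4",l+w/2,tp,z),fish("wv4",l+w/2,tp+h,z)])[:,:2]-V
        print(t,round(d["confidence"],2),np.round(d["bbox"]),np.c_[cs@x,cs@y].round(3).tolist())
# brightness rectified about the block at strap-top height
d=np.load("pics/wv4.npz");c=bot.calibration("wrist");H=np.array(c["hand_eye"]);K=np.array(c["mtx"])
T=np.eye(4);T[:3,:3]=R.from_quat(d["q"][[1,2,3,0]]).as_matrix();T[:3,3]=d["p"];M=np.linalg.inv(T@H)
g=cv2.imread("pics/wv4.png",0)
for lx in np.arange(.04,-.065,-.015):
    o=[]
    for ly in np.arange(-.036,.037,.004):
        q=(M@np.r_[V+lx*x+ly*y,.071,1])[:3];h=np.hypot(q[0],q[1]);s=np.arctan2(h,q[2])/h
        o.append(int(g[int(round(K[1,2]+K[1,1]*s*q[1])),int(round(K[0,2]+K[0,0]*s*q[0]))]))
    print(round(lx,3),o)
print(bot.read_clock())
```

```text
barrel_center 0.97 [387.   2.  47.  97.] [[-0.116, 0.07], [-0.121, 0.124], [-0.176, 0.098], [-0.064, 0.096]]
barrel_center 0.6 [232. 134. 170.  40.] [[-0.002, -0.097], [-0.002, 0.09], [-0.023, -0.003], [0.021, -0.003]]
strap_knob 0.89 [134. 168.  58. 101.] [[0.056, -0.204], [0.055, -0.131], [0.002, -0.158], [0.116, -0.178]]
strap_knob 0.84 [312.  97.  23. 125.] [[-0.003, -0.008], [-0.003, 0.013], [-0.06, 0.002], [0.058, 0.003]]
strap 0.83 [134. 168.  57. 104.] [[0.064, -0.215], [0.062, -0.138], [0.005, -0.166], [0.13, -0.188]]
strap 0.58 [310.  99.  23. 123.] [[0.001, -0.01], [0.001, 0.012], [-0.058, 0.001], [0.064, 0.001]]
0.04 [160, 158, 158, 166, 166, 168, 171, 197, 187, 193, 191, 187, 95, 99, 129, 163, 154, 161, 156]
0.025 [163, 168, 171, 170, 169, 170, 173, 200, 190, 194, 193, 188, 103, 168, 166, 168, 162, 157, 157]
0.01 [83, 176, 176, 174, 176, 177, 176, 200, 192, 197, 193, 189, 108, 171, 179, 136, 107, 61, 89]
-0.005 [118, 211, 212, 214, 210, 211, 209, 198, 195, 193, 194, 187, 124, 208, 205, 123, 127, 75, 92]
-0.02 [73, 147, 143, 147, 146, 147, 154, 198, 194, 194, 194, 189, 114, 129, 146, 142, 137, 74, 134]
-0.035 [160, 153, 170, 167, 106, 102, 105, 199, 196, 197, 196, 186, 106, 165, 170, 169, 167, 95, 100]
-0.05 [161, 157, 155, 130, 132, 153, 160, 72, 59, 56, 55, 73, 96, 95, 94, 92, 134, 157, 159]
-0.065 [156, 159, 153, 161, 159, 158, 158, 166, 162, 166, 156, 162, 155, 167, 158, 152, 162, 160, 158]
52.5083
```

The strap lies straight along the block's x axis (y from -8 to +8 mm all the way), so it is at its stop. The barrel is still centred and the robot is clear, so I'm handing in.

```bash
python3 -c "
from cell import bot
print(bot.read_clock(),bot.close_job())"
```

```text
the job is handed in; nothing more can be done
52.5083 None
```

I handed the job in at 52.5 s: by the wrist-camera check just before, the barrel is seated in the V about 3 mm off centre lengthwise and the strap is across it at its stop; the verdict wasn't shown, and I didn't re-check the bystanders' positions.

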